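Seat the carrier board in its dock and lock it

ROBOT

A 6-joint arm with a two-finger parallel gripper is mounted at the origin on a cart in front of the work surface, level with it; the furniture and walls round the work are solid. World frame = base frame: x ahead of the robot, y to its left, z up, the work surface at z = 0. Lengths are in m, angles in rad, forces in N, time in s.
With the tool pointing down it reaches from about 0.325 to 0.775 m from the base axis. Payload 5.5 kg.
Tool frame: the origin (TCP) lies at the very end of the fingers, on their centre line; the grasp point (between the pads) lies 19 mm behind it (r.grasp_offset is the z of the grasp point in the tool frame, in m); z points along the fingers, y is the line along which they close (so a half turn about z gives the same grasp; the last joint's range is limited). The gripper opens to 85 mm and grips with 20 to 120 N. Pads are 22 mm wide; open, the fingers measure 114 mm over their backs; the gripper's body (76 mm by 85 mm) begins 54 mm behind the grasp point. The pads swing forward as they close: fully open they stand 13 mm farther back than shut.
Start: joints at [-0.057, 0.091, 1.231, -0, 1.82, -0.057], TCP at [0.6, -0, 0.231] pointing down, gripper open.
Joint ranges: [-2.87, 2.87], [-0.86, 2.18], [0.17, 2.46], [-1.51, 4.65], [0.06, 2.69], [-2.65, 2.65]. Speed limits (rad/s): [2.57, 2.57, 3.01, 3.14, 3.14, 3.14].

INTERFACE

Orientations are given as a rotation vector (axis times angle).
In Python, from bench import readout, capture, camera_model, r gives the robot as it stands.
- The arm moves only by the tool apply_moves, never from a script. Its argument "series" is a list of rows, each a list of 7 numbers: the turn, a rotation vector about the tool's x, y, z in rad, then the shift along the tool's x, y, z in mm, then the opening, from 0 (shut) to 1 (fully open). In form: [[ax, ay, az, dx, dy, dz, claw], ...]. A call has 1 to 20 rows; each row shifts and turns the commanded pose from where the row before left it, along the tool's axes as they then stand; what a row does not reach is not made up. A row lasts 1/8 s, in which the tool goes at most 62.5 mm and 10.7 degrees, less where a joint would pass 70% of its speed; a pose out of reach is approached as far as the arm can. A call with a gripper value outside its range is refused whole. The fingers move at their own pace and stop on an object; "grip_force" is the grip in N (left out, the last holds). Time passes only in rows, so rows that do not move let the fingers close. It gives the time, the measured TCP pose, the force, the opening and the grip force at its end, in the units of the state.
- readout.get_state(): the state, without advancing time (a new reading comes with each control period).
- capture(name): name is "scene" or "side" or "wrist"; returns the picture (480x640x3 uint8, blue, green, red); there is no depth.
- camera_model(name): a dict with "intrinsics" (3x3 intrinsics, pixels), "xyz" and "orientation" of the camera in the world; the wrist camera has in their place "hand_eye" (4x4, takes a point from camera to tool coordinates, whose origin is the TCP and whose axes are the flange's). Camera axes: x right, y down, z forward; pixel columns grow to the right and rows downward; lengths in m; the calibration is good to about 2 mm. The wrist camera is an equidistant fisheye: a pixel r from the principal point sees the ray r / f radians off the axis. A picture is of the moment at which its call begins: read the wrist's pose just before it. camera_model takes no time and is no camera call.
- r.close_job(): hands the job in; it is judged then, once.
The state is a dict: "time": time; "joints": joint angles; "joint_velocities": joint speeds; "tau": joint torques, N m; "eef_pos": TCP position; "ee_rot": TCP orientation; "contact_force": force on the tool from outside, world axes, zero at the start; "moment": the same for the moment, N m; "width": opening from 0.0 (shut) to 1.0 (fully open); "gripper_force": force on a finger pad.
Only numpy, scipy, OpenCV 4.12 (cv2) and the standard library are available. Lean on these libraries where they do the work, as an engineer would, in place of code of your own. Each camera call takes 0.05 s, during which the arm holds its last target. There are 200 camera calls.

TASK

With the fingertips only, push the white carrier board along the rails of its dock until you feel it drop flat into the locating notches, then swing the steel catch fully across over the board to lock it. Do not grip or lift anything: the petri dish rides along on the board untouched and stays on it, the catch is not swung across before the board has dropped home, and the things standing beside the dock are left alone. Finish clear of everything.

Things in the scene. Friction and masses are not known exactly. Their poses are not given: they have to be found in the camera images.
- dock: Fixed grey dock, base 310 x 136 x 8 mm. Origin: centre of its underside; +x: the way the board is pushed (roughly away from the robot), +y left, z up. Two steel rails along x (x -153..153, |y| 30..56, tops at z 24 mm) between grey guide walls (|y| 56.5..62.5, to z 34). No end stop: the rails go on past the notches. A 26 mm square bracket at x 30, y 82 carries the catch.
- seat (a point): Point on the dock at x 50, y 0, z 24 mm of its frame, axes as the dock's: the board's origin lies here when home. Notches in the rail tops, 15 mm long, 8 mm deep: at dock x 105 in each rail's outer half (|y| 43..56) for the front keys, at x -5 in its inner half (|y| 30..43) for the rear keys.
- board: Loose white board on the rails, 140 (x) x 110 (y) x 8 mm, 0.5 to 0.8 kg, x along the dock's x. Origin: middle of the plate's underside, 30 mm above the worktop while sliding, 24 when home (drops 6 mm, flat on the rails). 10 mm long, 6 mm high keys below: front x 55, |y| 49, rear x -55, |y| 37. Starts 70 to 125 mm short of home; slides at up to 8 N; home, it resists (play 2.5 mm each way).
- push_face (a point): Middle of the board's rear face (toward the robot), the face to push on toward the dock's +x: flush rear of plate and upright lip, 110 mm wide, at board x -70, from the board's underside to 22 mm above it (point 15 mm above it). The lip is 8 mm thick.
- dish: Loose closed petri dish, 61 mm diameter, 16 mm high, standing on the front half of the board. Origin: centre of its underside. To be left untouched.
- catch (a joint): Angle (rad) of the flat steel catch about a vertical pin at dock x 30, y 82 mm. 0: arm along the dock's -x, outside the rails (open); grows counter-clockwise seen from above, inward over the board; hard stop 1.57: arm along -y across the board (closed). Starts 0 to 0.3, stays where left. Arm 48 mm long, 14 wide, underside 35 and top 41 mm above the worktop; a board not dropped blocks it.
- catch_peg (a point): Middle of the upright black finger peg on the catch's arm, 42 mm from the pin; peg 12 mm in diameter, 41 to 71 mm above the worktop (point at 56). Push it with about 1 N from its outer (left) side inward, following its arc toward the dock's +x.
- bottle: Small brown bottle with black cap, 30 mm diameter, 70 mm high, right of the dock; origin at the centre of its underside. Leave alone.
- timer: White bench timer, 63 x 66 x 30 mm, right of the dock; origin at the centre of its underside. Leave alone.
- cover_box: Small orange and white cover-glass box, 50 x 50 x 20 mm, right of the dock; origin at the centre of its underside. Leave alone.
Not all that is in view belongs to the job. There is more than one size of the board; the one meant has the size given above.

How it is judged:
By the outcome, as a careful person would: the job done as asked, in the order asked, and still so for the second after the job is handed in, with the robot touching nothing.
It also fails if it takes over 48 s, if anything falls off the work surface, if the arm or the gripper's body presses on something with over 40 N, if the wrist force passes 120 N, or if a joint passes its speed limit or range.

## Working session

There is one attempt and no reset: what is moved stays moved. The work goes in short steps, Python scripts to look and compute and a tool call to move; the robot and the scene stay as the last step left them, time stands still between calls to the robot, and variables do not carry over. Pictures are saved under pics/ and viewed, at most 10 in all, crops included, and the job is handed in when it is done.

Besides the shell and the picture viewer there is one more tool, called after "Request:" as name(argument=value, ...) on one line, values as JSON. apply_moves: Moves the arm, as the interface text tells. Its arguments: {"type":"object","properties":{"series":{"type":"array","items":{"type":"array","items":{"type":"number"}}},"grip_force":{"type":"number"}},"required":["series"]}

```bash
ls; mkdir -p pics; python3 - <<'E'
from bench import readout, capture, camera_model, r
import cv2
for n in("scene","side","wrist"):
    cv2.imwrite(f"pics/{n}0.png",capture(n)); print(n,camera_model(n))
print(readout.get_state(), r.grasp_offset)
E
```

```text
pics
scene {'intrinsics': array([[606.68792537,   0.        , 323.48177183],
       [  0.        , 606.68792537, 224.84324828],
       [  0.        ,   0.        ,   1.        ]]), 'xyz': array([ 0.15437983, -0.67749226,  0.98698061]), 'orientation': array([-2.33752643,  0.72552199, -0.24642709])}
side {'intrinsics': array([[584.57541693,   0.        , 322.51275325],
       [  0.        , 584.57541693, 232.51295691],
       [  0.        ,   0.        ,   1.        ]]), 'xyz': array([ 0.66906018, -1.05477446,  0.5863124 ]), 'orientation': array([-2.02849372, -0.07194836,  0.0253097 ])}
wrist {'intrinsics': array([[371.64829954,   0.        , 320.67451825],
       [  0.        , 371.64829954, 234.77519073],
       [  0.        ,   0.        ,   1.        ]]), 'hand_eye': array([[-1.30551131e-04, -9.44342224e-01, -3.28964660e-01,
         8.57208753e-02],
       [ 9.99999982e-01, -7.83769856e-05, -1.71861720e-04,
        -1.59027938e-03],
       [ 1.36513020e-04, -3.28964677e-01,  9.44342217e-01,
        -1.43244712e-01],
       [ 0.00000000e+00,  0.00000000e+00,  0.00000000e+00,
         1.00000000e+00]])}
{'time': 0.15, 'joints': array([-5.66817839e-02,  9.16999048e-02,  1.23161275e+00,  5.42876591e-05,
        1.81977974e+00, -5.67230752e-02]), 'joint_velocities': array([-0.00087561, -0.00341165, -0.00282953, -0.00254962, -0.00103344,
       -0.00123439]), 'tau': array([ 1.18562282e-03, -4.59372532e+01, -4.18527281e+01, -2.23398712e-05,
        9.54780931e-03, -9.16542831e-06]), 'eef_pos': array([5.99794697e-01, 3.87560027e-05, 2.30400260e-01]), 'ee_rot': array([-2.22056462e+00, -2.22068593e+00,  1.50649002e-03]), 'contact_force': array([-0.01928009, -0.25809267, -0.38530258]), 'moment': array([-0.00924351,  0.04274446, -0.00393365]), 'gripper_force': 0.0, 'width': 0.9992482103822127} -0.0187
```

View pics/scene0.png

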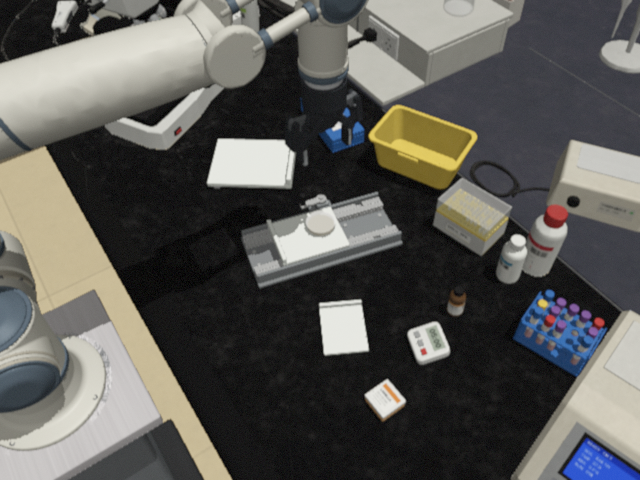

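View pics/wrist0.png

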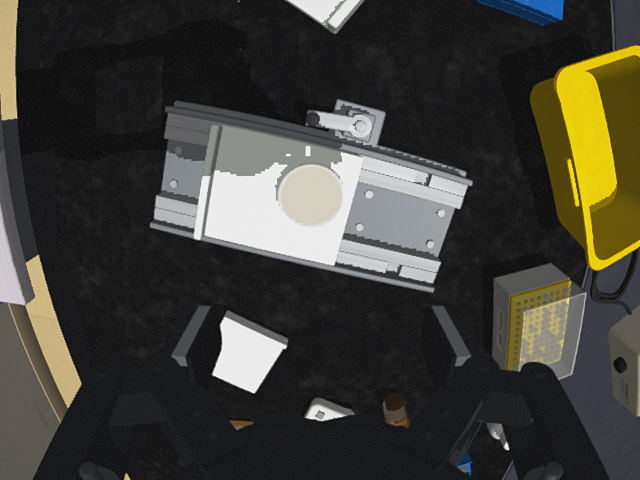

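The scene shows the dock at about (320,240), with the board on its rear half, the dish on it at (320,222), and the catch on the left at (318,203). The bottle, timer and box are well to the right. In the wrist view the board's rear lip is at x≈207 and the catch peg at (313,117). I'll enlarge that.

```bash
cat > h.py <<'E'
import numpy as np, cv2
from scipy.spatial.transform import Rotation as R
from bench import readout, capture, camera_model, r
def wray(px,pose,z):
    """wrist pixel -> world point on plane z; pose=(pos,rotvec)"""
    m=camera_model("wrist");K=m["intrinsics"];H=m["hand_eye"]
    d=(np.array(px,float)-K[:2,2])/K[0,0]; th=np.hypot(*d)
    c=np.array([*(d/th*np.sin(th)),np.cos(th)])
    Rt=R.from_rotvec(pose[1]).as_matrix(); o=Rt@H[:3,3]+pose[0]; v=Rt@H[:3,:3]@c
    return o+v*(z-o[2])/v[2]
def sray(px,n,z):
    m=camera_model(n);K=m["intrinsics"]
    v=R.from_rotvec(m["orientation"]).as_matrix()@np.linalg.inv(K)@[*px,1.]
    o=m["xyz"]; return o+v*(z-o[2])/v[2]
P0=(np.array([.5998,0,.2304]),np.array([-2.22056,-2.22069,.0015]))
E
python3 - <<'E'
import cv2
i=cv2.imread("pics/wrist0.png")[90:300,140:480]
cv2.imwrite("pics/w0c.png",cv2.resize(i,None,fx=2.35,fy=2.35,interpolation=cv2.INTER_CUBIC))
E
```

```text
(no output)
```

View pics/w0c.png

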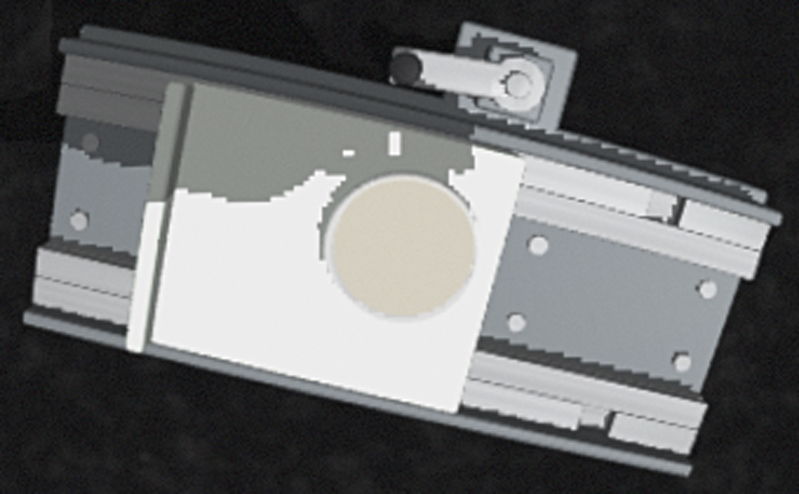

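The enlarged crop shows the board's front edge at (522,157)–(457,411), the lip top's rear edge at (168,84)–(130,350), and the peg top at (406,67). It also shows the pin at (518,83), the right wall at (24,318)–(690,472), and the open front notches at (665,205) and (594,418).

```bash
python3 - <<'E'
from h import *
c=lambda u,v,z:1e3*wray((140+u/2.35,90+v/2.35),P0,z)
pts=dict(fl=c(522,157,.038),fr=c(457,411,.038),rl=c(170,84,.052),rr=c(130,350,.052),
 peg=c(406,65,.071),pin=c(518,83,.043),wr0=c(24,316,.034),wr1=c(690,470,.034),wl0=c(84,27,.034),wl1=c(780,214,.034),
 nL=c(664,207,.024),nR=c(594,417,.024),dish=c(402,249,.054))
for k,v in pts.items(): print(k,v.round(1))
def a(p,q): d=pts[q]-pts[p]; return np.degrees(np.arctan2(d[1],d[0])).round(2),np.hypot(*d[:2]).round(1)
for p in [("fr","fl"),("rr","rl"),("rr","fr"),("rl","fl"),("wr0","wr1"),("wl0","wl1"),("nR","nL"),("pin","peg")]: print(p,a(*p))
# scene camera checks: 
for k,px,z in [("dish",(320,221),.054),("walls",(0,0),0)][:1]: print(k,1e3*sray(px,"scene",z))
E
```

```text
fl [635.5  43.7  38. ]
fr [611.5 -62.6  38. ]
rl [502.8  75.   52. ]
rr [477.9 -30.6  52. ]
peg [591.6  79.7  71. ]
pin [632.9  72.7  43. ]
wr0 [421.9 -21.4  34. ]
wr1 [717.9 -94.7  34. ]
wl0 [461.5 100.1  34. ]
wl1 [746.   23.2  34. ]
nL [697.3  22.6  24. ]
nR [673.1 -72.1  24. ]
dish [589.4  10.7  54. ]
('fr', 'fl') (np.float64(77.29), np.float64(109.0))
('rr', 'rl') (np.float64(76.72), np.float64(108.5))
('rr', 'fr') (np.float64(-13.49), np.float64(137.4))
('rl', 'fl') (np.float64(-13.26), np.float64(136.3))
('wr0', 'wr1') (np.float64(-13.9), np.float64(305.0))
('wl0', 'wl1') (np.float64(-15.13), np.float64(294.7))
('nR', 'nL') (np.float64(75.66), np.float64(97.8))
('pin', 'peg') (np.float64(170.34), np.float64(41.9))
dish [590.85530767   6.88503605  54.        ]
```

Dock yaw is about -13.6°, and the pin, predicted from the notches, matches to within 1.5 mm. The board is about 78 mm short of home. I'll approach behind the lip with the fingers shut.

Request:
apply_moves(series=[[0,0,0.12,0,0,0,0],[0,0,0.117,0,0,0,0],[0,0,0,-1,-39,0,0],[0,0,0,-1,-39,0,0],[0,0,0,-1,-39,0,0],[0,0,0,-1,-39.5,0,0],[0,0,0,0,0,40,0],[0,0,0,0,0,40,0],[0,0,0,0,0,40,0],[0,0,0,0,0,40,0],[0,0,0,0,0,0,0]])

```text
time: 1.52
eef_pos: [0.4444, 0.0329, 0.0677]
ee_rot: [-2.465, -1.94, 0.009]
contact_force: [0.1, -0.5, -0.3]
width: 0.002
gripper_force: 0.0
```

```bash
python3 - <<'E'
from h import *
s=readout.get_state();print(s["eef_pos"],s["ee_rot"],s["contact_force"],R.from_rotvec(s["ee_rot"]).as_matrix().round(3))
i=capture("wrist");cv2.imwrite("pics/w1.png",i)
E
```

```text
[0.44439733 0.0328674  0.06770138] [-2.46479526 -1.94037448  0.00918141] [ 0.10167271 -0.52527249 -0.30098135] [[ 0.235  0.972 -0.007]
 [ 0.972 -0.235  0.   ]
 [-0.002 -0.007 -1.   ]]
```

View pics/w1.png

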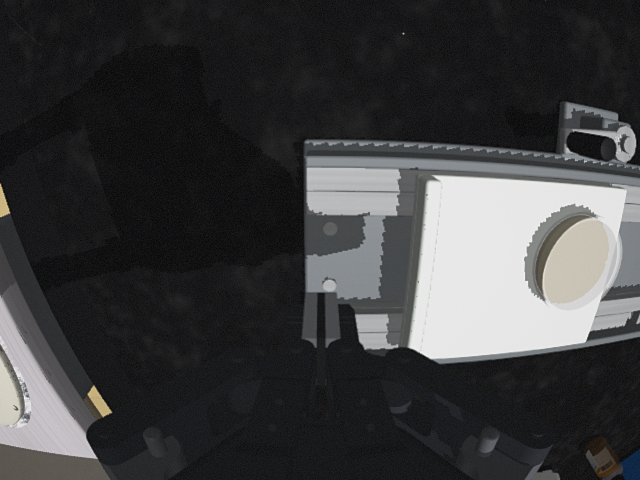

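The shut fingers (320,330) stand behind the lip (415), which is square to them, and near its middle. I'll lower and push.

Request:
apply_moves(series=[[0,0,0,0,0,15,0],[0,0,0,0,0,16,0],[0,0,0,0,12,0,0],[0,0,0,0,10,0,0],[0,0,0,0,4,0,0],[0,0,0,0,4,0,0],[0,0,0,0,4,0,0],[0,0,0,0,4,0,0]])

```text
time: 2.58
eef_pos: [0.4837, 0.0241, 0.0403]
ee_rot: [-2.468, -1.943, 0.001]
contact_force: [-4.3, 1.9, 2.4]
width: 0.0
gripper_force: 2.1
```

Request:
apply_moves(series=[[0,0,0,0,5,1,0],[0,0,0,0,5,1,0],[0,0,0,0,5,0,0],[0,0,0,0,5,0,0],[0,0,0,0,5,0,0],[0,0,0,0,5,0,0],[0,0,0,0,5,0,0],[0,0,0,0,5,0,0],[0,0,0,0,4,0,0],[0,0,0,0,3,0,0]])

```text
time: 3.82
eef_pos: [0.5298, 0.0128, 0.0382]
ee_rot: [-2.468, -1.943, 0.0]
contact_force: [-4.3, 1.1, 1.5]
width: -0.001
gripper_force: 2.0
```

```bash
python3 - <<'E'
from h import *
s=readout.get_state();print(s["eef_pos"],s["ee_rot"],s["contact_force"])
i=capture("wrist");cv2.imwrite("pics/w2.png",i)
E
```

```text
[0.52977352 0.0128139  0.03819044] [-2.46848891e+00 -1.94307094e+00  1.94895695e-04] [-4.27052868  1.05577229  1.54943144]
```

View pics/w2.png

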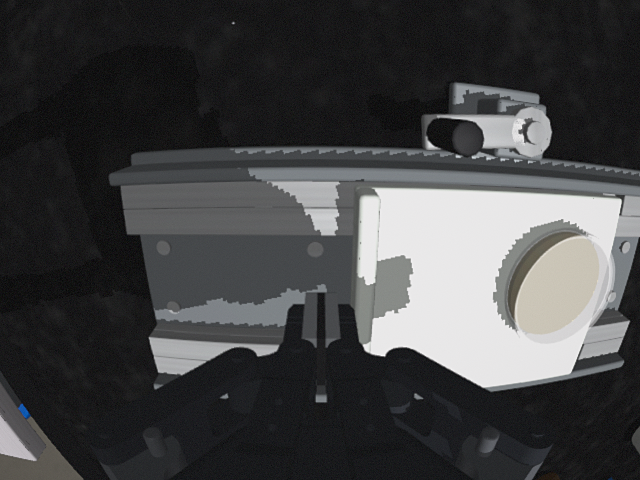

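The board slides evenly; the lip's rear edge is at (357,190–350) and the dish is in place. About 22 mm remain, so I'll go slower.

Request:
apply_moves(series=[[0,0,0,0,3,0.5,0],[0,0,0,0,4,0.5,0],[0,0,0,0,4,0.5,0],[0,0,0,0,3,0,0]])

```text
time: 4.38
eef_pos: [0.5435, 0.0096, 0.0368]
ee_rot: [2.468, 1.943, 0.0]
contact_force: [-4.4, 1.0, 3.6]
width: 0.003
gripper_force: 2.4
```

Request:
apply_moves(series=[[0,0,0,0,2,0,0],[0,0,0,0,2,0,0]])

```text
time: 4.62
eef_pos: [0.5472, 0.0086, 0.0368]
ee_rot: [-2.469, -1.943, 0.0]
contact_force: [-4.0, 0.8, 3.3]
width: -0.002
gripper_force: 2.3
```

Request:
apply_moves(series=[[0,0,0,0,1.5,0,0],[0,0,0,0,1,0,0]])

```text
time: 4.88
eef_pos: [0.5495, 0.008, 0.0366]
ee_rot: [2.468, 1.943, -0.0]
contact_force: [-5.0, 0.3, 4.6]
width: 0.001
gripper_force: 2.0
```

Request:
apply_moves(series=[[0,0,0,0,1,0,0],[0,0,0,0,1,0,0]])

```text
time: 5.12
eef_pos: [0.5516, 0.0075, 0.0365]
ee_rot: [2.468, 1.943, 0.0]
contact_force: [-2.6, -0.4, -0.1]
width: -0.001
gripper_force: 1.3
```

Request:
apply_moves(series=[[0,0,0,0,1,0,0],[0,0,0,0,1,0,0]])

```text
time: 5.38
eef_pos: [0.5532, 0.0072, 0.0366]
ee_rot: [-2.468, -1.943, 0.001]
contact_force: [-3.2, 0.5, -0.1]
width: -0.001
gripper_force: 1.5
```

The force changed (4.6 → 0 in z), possibly the drop. I'll look.

```bash
python3 - <<'E'
from h import *
i=capture("wrist");
a=i[60:400,300:640]
b=capture("side"); cv2.imwrite("pics/side2.png",b)
b=b[160:340,200:440]
cv2.imwrite("pics/c3.png",np.hstack([cv2.resize(a,(400,400),interpolation=2),cv2.resize(b,(400,400*180//240+100),interpolation=2)]))
E
```

```text
(no output)
```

View pics/c3.png

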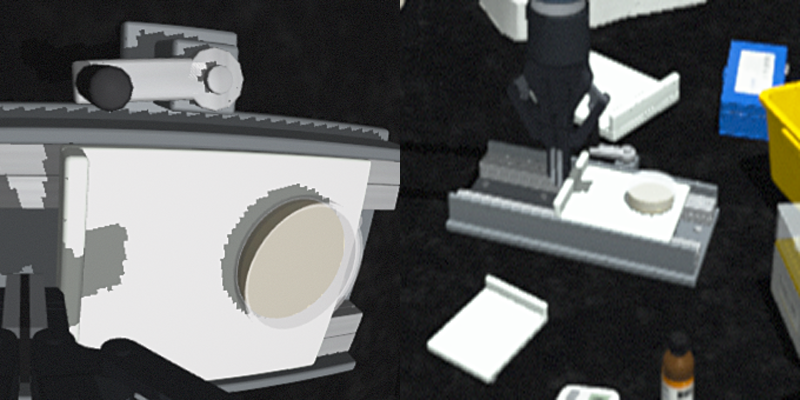

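The side crop shows the board's surface close to wall height, but that doesn't settle it. I'll test whether it resists with a bit more push.

Request:
apply_moves(series=[[0,0,0,0,1,0,0],[0,0,0,0,1,0,0]])

```text
time: 5.72
eef_pos: [0.5553, 0.0067, 0.0366]
ee_rot: [-2.468, -1.943, 0.0]
contact_force: [-2.2, 0.6, -1.1]
width: -0.003
gripper_force: 1.2
```

Request:
apply_moves(series=[[0,0,0,0,1,0,0],[0,0,0,0,0.5,0,0]])

```text
time: 5.98
eef_pos: [0.5562, 0.0065, 0.0366]
ee_rot: [-2.467, -1.942, 0.002]
contact_force: [-6.6, 2.3, 0.7]
width: 0.002
gripper_force: 3.2
```

Request:
apply_moves(series=[[0,0,0,0,0.7,0,0],[0,0,0,0,0,0,0]])

```text
time: 6.22
eef_pos: [0.5563, 0.0065, 0.0365]
ee_rot: [-2.466, -1.942, 0.003]
contact_force: [-7.6, 1.7, 2.0]
width: -0.002
gripper_force: 4.2
```

The board now resists (nearly 8 N, no travel), so it's home. I'll back off, rise and check from above on the left side of the peg.

Request:
apply_moves(series=[[0,0,0,0,-6,0,0],[0,0,0,0,-10,0,0],[0,0,0,0,-2,-30,0],[0,0,0,0,0,-40,0],[0,0,0,0,0,-30,0],[0,0,0,25,8,0,0],[0,0,0,30,9,0,0],[0,0,0,30,9,0,0],[0,0,0,27,8,0,0],[0,0,0,0,0,0,0]])

```text
time: 7.48
eef_pos: [0.5996, 0.1128, 0.1367]
ee_rot: [2.466, 1.946, 0.001]
contact_force: [0.6, -0.3, -0.0]
width: 0.0
gripper_force: 0.0
```

```bash
python3 - <<'E'
from h import *
s=readout.get_state();print(repr(s["eef_pos"]),repr(s["ee_rot"]),s["contact_force"])
i=capture("wrist");cv2.imwrite("pics/w4.png",i)
b=capture("scene")[175:300,225:425];cv2.imwrite("pics/s4.png",cv2.resize(b,(800,500),interpolation=2))
E
```

```text
array([0.59958978, 0.11276562, 0.13666374]) array([2.46628095e+00, 1.94575708e+00, 1.02234631e-03]) [ 0.61544577 -0.3177131  -0.00123127]
```

View pics/w4.png

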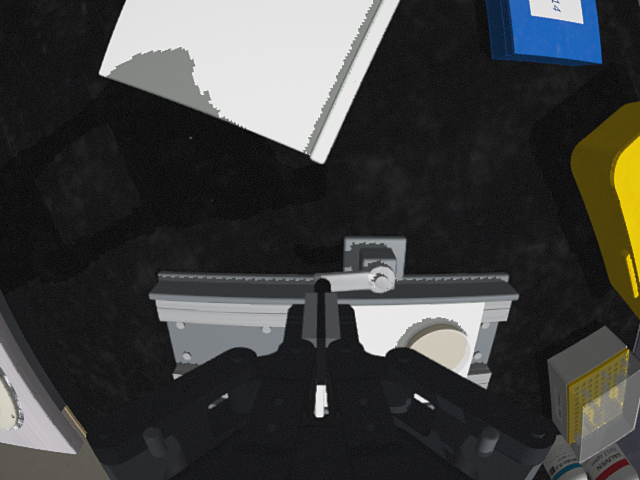

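View pics/s4.png

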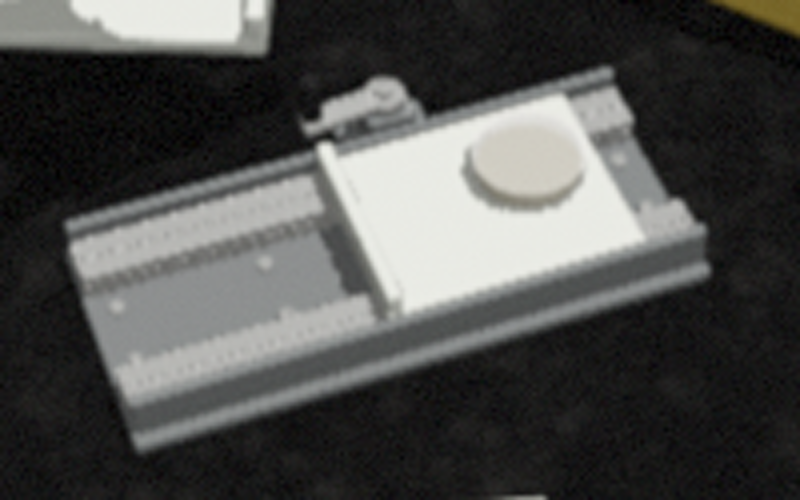

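In the scene crop the board lies sunken between the walls: the near wall hides its lower edge and the plate is flat. The dish is on it and the catch is still open. The wrist view has the peg at (322,285) and the pin at (381,279). I'll check these against the first fix.

```bash
python3 - <<'E'
from h import *
p=(np.array([.5996,.1128,.1367]),np.array([2.46628,1.94576,.00102]))
for px,z in [((322,283),.071),((381,277),.043),((325,160),.02)]: print(1e3*wray(px,p,z))
m=camera_model("wrist");H=np.linalg.inv(m["hand_eye"]);K=m["intrinsics"]
for q in [(0,0,0),(.011,0,0)]:
    c=(H@[*q,1])[:3];th=np.arccos(c[2]/np.linalg.norm(c));d=c[:2]/np.hypot(*c[:2]);print(K[:2,2]+K[0,0]*th*d)
E
```

```text
[594.19346693  94.0742535   71.        ]
[632.97882665  74.93030163  43.        ]
[612.60680235 161.42754768  20.        ]
[324.62233634 309.8373946 ]
[324.73618847 288.06191525]
```

The peg in this view is merged with the fingertip (the tip edge projects to row 288), so I'll keep the first fix, whose pin distance of 41.9 mm is right. The hand is 34 mm outside the peg. I'll lower to z 52, approach, and swing by turning the hand rigidly about the pin.

Request:
apply_moves(series=[[0,0,0,0,0,40,0],[0,0,0,0,0,40,0],[0,0,0,0,0,4,0],[0,0,0,-5,0,0,0],[0,0,0,-5,0,0,0],[0,0,0,-3,0,0,0],[0,0,0,0,0,0,0]])

```text
time: 8.45
eef_pos: [0.5967, 0.0983, 0.0538]
ee_rot: [2.468, 1.942, 0.002]
contact_force: [-0.5, -0.2, -0.4]
width: -0.002
gripper_force: 0.0
```

Request:
apply_moves(series=[[0,0,0,-2,0,0,0],[0,0,0,-2,0,0,0],[0,0,0,-2,0,0,0],[0,0,0,0,0,0,0]])

```text
time: 8.95
eef_pos: [0.5948, 0.0928, 0.0527]
ee_rot: [-2.468, -1.943, 0.0]
contact_force: [0.9, 0.8, -0.1]
width: 0.003
gripper_force: 0.2
```

Request:
apply_moves(series=[[0,0,-0.1,-4.2,-0.8,0,0],[0,0,-0.1,-4.2,-0.8,0,0],[0,0,-0.1,-4.2,-0.8,0,0],[0,0,-0.1,-4.2,-0.8,0,0],[0,0,0,0,0,0,0]])

```text
time: 9.57
eef_pos: [0.5902, 0.0762, 0.0527]
ee_rot: [-2.035, -2.394, 0.001]
contact_force: [-0.2, 0.5, 0.6]
width: 0.001
gripper_force: 0.0
```

```bash
cat >> h.py <<'E'
def rel():
    s=readout.get_state();M=R.from_rotvec(s["ee_rot"]).as_matrix()
    print("TCP-pin in tool",(M.T@(1e3*s["eef_pos"]-[632.7,72.8,52])).round(1),"yaw of tool y",np.degrees(np.arctan2(M[1,1],M[0,1])).round(1),"F tool",(M.T@s["contact_force"]).round(1),s["time"])
E
python3 -c "from h import *;rel()"
```

```text
TCP-pin in tool [ 10.2 -41.4  -0.7] yaw of tool y 9.3 F tool [ 0.6 -0.1 -0.6] 9.575
```

Request:
apply_moves(series=[[0,0,-0.1,-4.2,-0.8,0,0],[0,0,-0.1,-4.2,-0.8,0,0],[0,0,-0.1,-4.2,-0.8,0,0],[0,0,-0.1,-4.2,-0.8,0,0],[0,0,-0.1,-4.2,-0.8,0,0],[0,0,-0.1,-4.2,-0.8,0,0],[0,0,0,0,0,0,0]])

```text
time: 10.45
eef_pos: [0.596, 0.0516, 0.0526]
ee_rot: [1.239, 2.887, -0.0]
contact_force: [-0.1, -0.1, 0.6]
width: -0.001
gripper_force: 0.0
```

```bash
python3 - <<'E'
from h import *
rel()
i=capture("wrist");b=capture("scene")[175:300,225:425]
cv2.imwrite("pics/c5.png",np.vstack([cv2.resize(i[150:390,160:480],(400,300)),cv2.resize(b,(400,250),interpolation=2)]))
E
```

```text
TCP-pin in tool [  9.9 -41.2  -0.6] yaw of tool y 43.5 F tool [-0.  -0.2 -0.6] 10.45
```

View pics/c5.png

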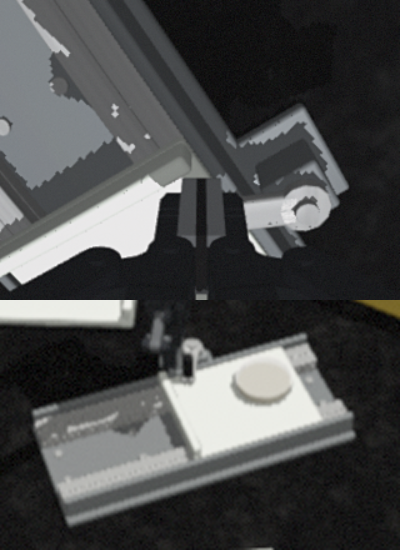

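The catch arm swings along with the finger over the sunken board; the peg is at about (188,362) in the scene crop, and the dish hasn't moved. I'll continue to the stop.

Request:
apply_moves(series=[[0,0,-0.1,-4.2,-0.8,0,0],[0,0,-0.1,-4.2,-0.8,0,0],[0,0,-0.1,-4.2,-0.8,0,0],[0,0,-0.1,-4.2,-0.8,0,0],[0,0,0,0,0,0,0]])

```text
time: 11.18
eef_pos: [0.6073, 0.0391, 0.0528]
ee_rot: [0.64, 3.075, -0.0]
contact_force: [0.5, 0.4, -0.3]
width: 0.001
gripper_force: 0.0
```

Request:
apply_moves(series=[[0,0,-0.05,-2.1,-0.4,0,0],[0,0,0,0,0,0,0]])

```text
time: 11.42
eef_pos: [0.6086, 0.0381, 0.0527]
ee_rot: [-0.564, -3.09, 0.0]
contact_force: [-2.8, 0.8, 0.2]
width: -0.004
gripper_force: 1.0
```

```bash
python3 -c "from h import *;rel()"
```

```text
TCP-pin in tool [ 10.3 -41.   -0.7] yaw of tool y 69.3 F tool [ 2.9 -0.2 -0.2] 11.425
```

Request:
apply_moves(series=[[0,0,0,-1,0,0,0],[0,0,0,-0.5,0,0,0],[0,0,0,0,0,0,0]])

```text
time: 11.8
eef_pos: [0.6088, 0.038, 0.0527]
ee_rot: [-0.561, -3.087, -0.0]
contact_force: [-7.3, 0.6, 2.7]
width: -0.003
gripper_force: 3.9
```

Hard stop: the force rises with no travel. Now I'll back off (+x), rise, and look.

Request:
apply_moves(series=[[0,0,0,4,0,0,0],[0,0,0,8,0,0,0],[0,0,0,3,0,-15,0],[0,0,0,0,0,-40,0],[0,0,0,0,0,-50,0],[0,0,0,0,0,-50,0],[0,0,0,40,0,-20,0],[0,0,0,40,0,0,0],[0,0,0,0,0,0,0],[0,0,0,0,0,0,0]])

```text
time: 13.05
eef_pos: [0.5217, 0.0705, 0.2286]
ee_rot: [0.559, 3.09, 0.0]
contact_force: [-0.4, 0.3, -0.2]
width: -0.001
gripper_force: 0.0
```

```bash
python3 - <<'E'
from h import *
rel()
i=capture("wrist");b=capture("scene")[160:300,225:425]
cv2.imwrite("pics/c6.png",np.hstack([cv2.resize(i,(430,322)),cv2.resize(b,(370,322),interpolation=2)]))
E
```

```text
TCP-pin in tool [ 102.8  -40.9 -176.8] yaw of tool y 69.5 F tool [0.5 0.2 0.2] 13.05
```

View pics/c6.png

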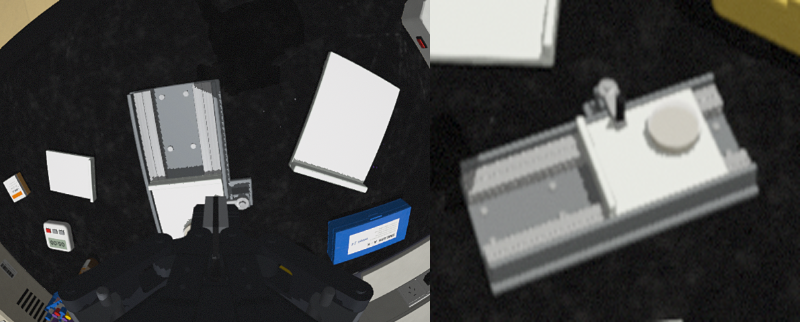

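The scene crop shows the catch lying across the board with the peg at (617,108), the board seated, the dish on it, and the arm clear.

```bash
python3 -c "from bench import r;print(r.close_job())"
```

```text
the job is handed in; nothing more can be done
None
```

The board is pushed home in its notches, the catch is swung to its hard stop across it with the dish still in place, the arm finished clear, and the job is handed in after about 13 s of robot time.

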